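# Unclamp the screen plate of the bench drainage box and take it to the rinse tray

### The arm

A 7-joint arm with a two-finger parallel gripper is mounted at the origin on the work surface. World frame = base frame: x ahead of the robot, y to its left, z up, the work surface at z = 0. Lengths are in m, angles in rad, forces in N, time in s.
With the tool pointing down it reaches from about 0.4 to 0.875 m from the base axis. Payload 6.5 kg.
Tool frame: the origin (TCP) lies at the very end of the fingers, on their centre line; the grasp point (between the pads) lies 19 mm behind it; z points along the fingers, y is the line along which they close (so a half turn about z gives the same grasp; the last joint's range is limited). The gripper opens to 88 mm and grips with 3 to 60 N. Pads are 18 mm wide; open, the fingers measure 123 mm over their backs; the gripper's body (75 mm by 187 mm) begins 45 mm behind the grasp point.
Start: joints at [-1.244, 0.536, -0.004, 1.538, 0.003, 1.067, -0.071], TCP at [0.249, 0.6, 0.239] pointing down, gripper open.
Joint ranges: [-2.7, 2.7], [-0.37, 2.16], [-1.27, 1.26], [0.24, 2.4], [-1.31, 4.45], [0.19, 1.91], [-2.76, 2.76]. Speed limits (rad/s): [2.39, 2.39, 3.14, 3.14, 3.14, 3.14, 3.14].

### API

Orientations are given as a unit quaternion [w, x, y, z].
In Python, from cell import * gives the robot as it stands.
- The arm moves only by the tool carry_out, never from a script. Its argument "plan" is one flat list of numbers, 7 for each row, row after row: the closure, from 0 (fully open) to 1 (shut), then the shift along the tool's x, y, z in mm, then the turn, a rotation vector about the tool's x, y, z in degrees. A call has exactly 8 rows; each row is the pose to reach, as a shift and turn from the pose commanded when the call began, along the tool's axes at that moment; what a row does not reach only later rows make up. A row lasts 1/12 s, in which the tool goes at most 41.7 mm and 7.16 degrees, less where a joint would pass 70% of its speed; a pose out of reach is approached as far as the arm can. A call with a gripper value outside its range is refused whole. The fingers move at their own pace and stop on an object; "squeeze" is the grip in N (left out, the last holds). Time passes only in rows, so rows that repeat a pose let the fingers close, or fill a call up. It gives the time, the measured TCP pose, the force, the opening and the grip force at its end, in the units of the state.
- sense(): the state, without advancing time (a new reading comes with each control period).
- get_image(name): name is "side" or "top"; returns the picture (384x512x3 uint8, red, green, blue); there is no depth.
- calibration(name): a dict with "mtx" (3x3 intrinsics, pixels), "rvec" (rotation vector, rad) and "tvec" (3), from world to camera coordinates, as OpenCV has them. Camera axes: x right, y down, z forward; pixel columns grow to the right and rows downward; lengths in m; the calibration is good to about 2 mm. A picture is of the moment at which its call begins. calibration takes no time and is no camera call.
- job_done(): hands the job in; it is judged then, once.
The state is a dict: "t": time; "joint_positions": joint angles; "qvel": joint speeds; "effort": joint torques, N m; "ee_pos": TCP position; "ee_rot": TCP orientation; "wrist_force": force on the tool from outside, world axes, zero at the start; "moment": the same for the moment, N m; "width": finger opening in m; "gripper_force": force on a finger pad.
Only numpy, scipy, OpenCV 4.12 (cv2) and the standard library are available. Lean on these libraries where they do the work, as an engineer would, in place of code of your own. Each camera call takes 0.05 s, during which the arm holds its last target. There are 200 camera calls.

### The job

The run on the bench drainage box is over. Flip the red clamp handle up past centre until the clamp stands fully open, then take the screen plate by its leaning blue tab, draw it straight up off its two dowels without forcing it against them or letting it tip, and lay it gently, flat, in the rinse tray; the tab has been bent by use, so feel for it and let the fingers come to bear on both its faces together. Keep the plate clear of the raised clamp, leave the clamp open, and leave the jug, the pot and the wash bottle where they stand.

Things in the scene. Friction and masses are not known exactly. Their poses are not given: they have to be found in the camera images.
- drain_box: Bench drainage box, low, stainless, fixed: 265 x 150 mm, deck 45 mm above the bench. Origin on the bench; x runs from the clamp (red handle at the -x end) to the screen plate, z up. Deck from x = -100 to +165, y = -75 to +75 mm; a spout reaches x = +210. The plate's centre is at x = 88, y = 0 mm and its axes are parallel to the box's.
- dowel (a point): Top of one of the two steel dowels, 10 mm thick, 20 mm high above the deck, that locate the plate; at x = 133, y = -36 mm of drain_box. The other is at x = 43, y = 36 mm. They fit 11.5 mm through-holes and stand 6 mm proud of the plate: it is free once raised 20 mm.
- clamp_pivot (a point): Pivot of the toggle clamp's arm, at x = -30, y = 0, z = 75 mm of drain_box. Closed, the arm (20 mm wide) runs level to +x and its rubber foot presses on the plate at x = 45 mm. Open, arm and handle stand upright, reaching 225 mm above the bench between x = -75 and 0 mm; the foot then points to +x, as far as x = +15 mm.
- handle_grip (a point): Point on the red clamp handle, 21 mm short of its end; the handle is 16 mm wide (y), 18 mm high. Opening takes it (drain_box x, z in mm, y = 0) from (-145, 81) via (-145, 117), (-141, 144), (-136, 159), (-122, 182), (-100, 196), (-68, 201) to (-51, 198), the handle turning 97 deg, level to upright. Over centre takes 7 N upward. It turns between pads that pinch its width from above.
- clamp_arm (a joint): Angle of the clamp's arm, rad: 0 closed on the plate, 1.6 fully open (upright, against its stop). It hardly moves over the handle's first 20 deg, then faster. As the handle can lag in the pads, push on at the end, up to 30 mm past the last path point towards +x, until the stop is felt (15 N). It stays where it is left.
- screen_plate: Slotted steel screen plate, 120 (x) x 100 (y) x 14 mm, 0.55 kg, on the deck over two dowels. Origin: centre of its underside; x points away from the clamp, z up. It is lifted by a leaning blue tab (see tab_foot). Fingers closing off the tab's middle push it against its dowels: keep that push under 25 N. A grip of 25 N holds it.
- tab_foot (a point): Middle of the foot of the blue pull tab, at x = -20, z = 14 mm of the plate. Flat tab, 10 mm thick, 60 wide (y), 58 long, leaning 30 deg from upright towards the plate's +x: grip it tilted likewise, 44 mm up along it (above the centre of mass). Stiff, but bent by use: it leans 25 to 35 deg, which is not given, so its middle there lies up to 4 mm either side: feel for it.
- rinse_tray: Grey open rinse tray, 240 (x) x 190 (y) x 35 mm outside, walls and floor 4 mm thick, fixed. Origin: centre of its underside, on the bench.
- rinse_tray_in (a point): Centre of the rinse tray's inner floor, 4 mm above the bench.
- jug: White mug-shaped jug with a side handle, 84 mm across, 110 mm high, standing upright and loose; a bystander. Origin: centre of its underside.
- pot: Aluminium pot with two side handles, 110 mm across without them, 85 mm high, standing upright and loose; a bystander. Origin: centre of its underside.
- wash_bottle: White wash bottle with a red cap, 60 mm across, 140 mm high, standing upright and loose; a bystander. Origin: centre of its underside.

How it is judged:
By the outcome, as a careful person would: the job done as asked, in the order asked, and still so for the second after the job is handed in, with the robot touching nothing.
It also fails if it takes over 72 s, if anything falls off the work surface, if the arm or the gripper's body presses on something with over 40 N, if the wrist force passes 120 N, or if a joint passes its speed limit or range.

## Working session

There is one attempt and no reset: what is moved stays moved. The work goes in short steps, Python scripts to look and compute and a tool call to move; the robot and the scene stay as the last step left them, time stands still between calls to the robot, and variables do not carry over. Pictures are saved under pics/ and viewed, at most 10 in all, crops included, and the job is handed in when it is done.

Besides the shell and the picture viewer there is one more tool, called after "Call:" in YAML: its name, and indented under it one key for each argument. carry_out: Moves the arm, as the interface text tells. Its arguments: {"type":"object","properties":{"plan":{"type":"array"},"squeeze":{"type":"number"}},"required":["plan"]}

```bash
mkdir -p pics; ls; python3 - <<'E'
from cell import *
import cv2
for n in("side","top"):
    im=get_image(n); cv2.imwrite(f"pics/{n}0.png",im[:,:,::-1]); c=calibration(n); print(n,c)
print(sense())
E
```

```text
pics
side {'mtx': array([[368.45795814,   0.        , 252.46746076],
       [  0.        , 368.45795814, 193.74321242],
       [  0.        ,   0.        ,   1.        ]]), 'rvec': array([ 2.14113365, -0.74143402,  0.35411733]), 'tvec': array([-0.49287981,  0.31756021,  0.63004636])}
top {'mtx': array([[357.9119158 ,   0.        , 252.50155065],
       [  0.        , 357.9119158 , 189.70692308],
       [  0.        ,   0.        ,   1.        ]]), 'rvec': array([ 2.12987899, -2.16639257,  0.13624224]), 'tvec': array([1.24041015e-04, 6.18130138e-01, 9.62681257e-01])}
{'t': 0.1, 'joint_positions': array([-1.24420529,  0.53709862, -0.0044096 ,  1.5387325 ,  0.00260287,
        1.06729629, -0.07121534]), 'qvel': array([ 0.00047403, -0.00031031,  0.00107478, -0.00315136, -0.0001754 ,
        0.00091968, -0.00144517]), 'effort': array([ 1.63830759e-03, -5.72086930e+01,  9.93403941e-01, -2.52230769e+01,
       -5.61586500e-02,  1.35141320e-02,  4.98594625e-05]), 'ee_pos': array([0.24862283, 0.59999308, 0.23793795]), 'ee_rot': array([-8.46360203e-05,  1.95119317e-01,  9.80779215e-01, -7.59911999e-04]), 'wrist_force': array([-0.08733607, -0.18398206,  0.01995918]), 'moment': array([0.01229828, 0.03518394, 0.03032892]), 'gripper_force': 0.0, 'width': 0.08809127676406367}
```

View pics/side0.png

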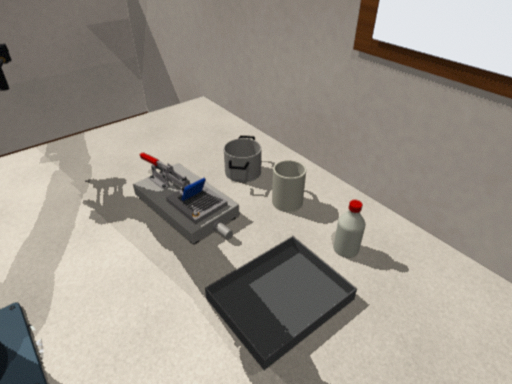

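View pics/top0.png

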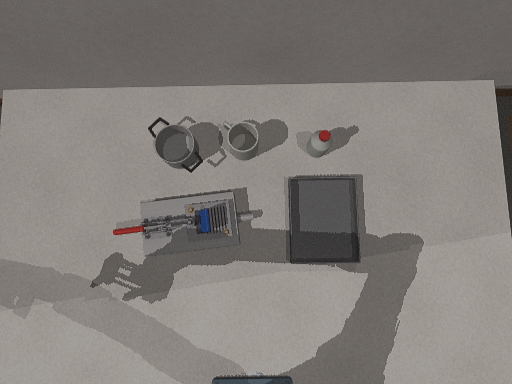

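The side view shows the box around (185,205) with the clamp closed and the tray at (280,300). In the top view the box is at (190,222), the red handle at (128,231), the tray at (323,220), the pot at (176,146), the jug at (243,141) and the bottle at (319,143). I'll zoom in next.

```bash
python3 - <<'E'
import cv2
a=cv2.imread("pics/top0.png")[180:270,105:265]; cv2.imwrite("pics/t1.png",cv2.resize(a,None,fx=5,fy=5,interpolation=2))
a=cv2.imread("pics/side0.png")[145:250,125:250]; cv2.imwrite("pics/s1.png",cv2.resize(a,None,fx=5.5,fy=5.5,interpolation=2))
E
```

```text
(no output)
```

View pics/t1.png

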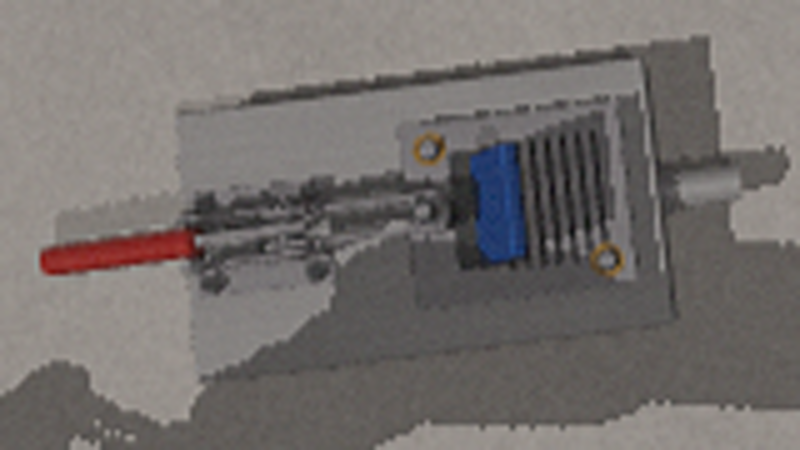

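View pics/s1.png

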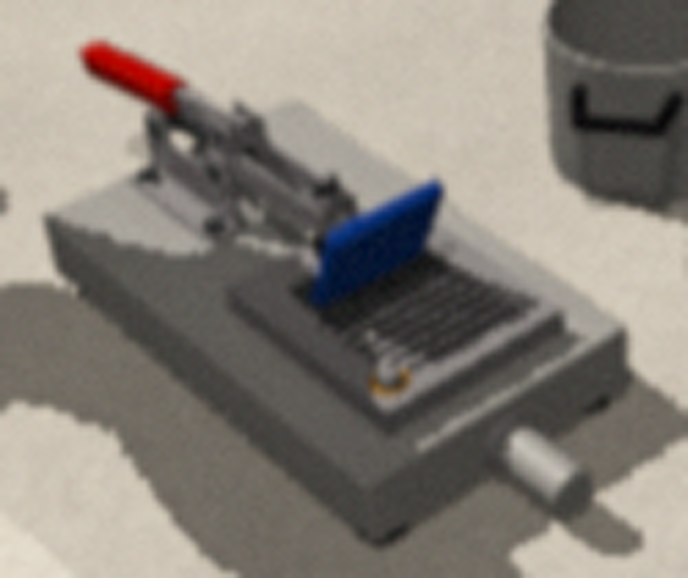

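The crops show the deck corners, the two ringed dowels at (428,148) and (607,259) in the top crop, the tab, and the handle tip at (42,262). I'll fit the box and tray poses from both views.

```bash
cat > h.py <<'E'
import numpy as np, cv2
from scipy.spatial.transform import Rotation as R
from scipy.optimize import least_squares
from cell import *
C={n:calibration(n) for n in("side","top")}
def proj(n,P): c=C[n]; return cv2.projectPoints(np.float64(P).reshape(-1,1,3),c["rvec"],c["tvec"],c["mtx"],None)[0][:,0]
def T(p): return np.array([[np.cos(p[2]),-np.sin(p[2]),0],[np.sin(p[2]),np.cos(p[2]),0],[0,0,1]])
def world(p,P): return np.atleast_2d(P)@T(p).T+[p[0],p[1],p[3] if len(p)>3 else 0]
def fit(obs,p0):
    f=lambda p: np.concatenate([(proj(n,world(p,P))-uv).ravel() for n,P,uv in obs])
    r=least_squares(f,p0,loss="soft_l1"); return r.x,r.fun
def tri(a,b): # top px, side px
    M=[c["mtx"]@np.c_[cv2.Rodrigues(c["rvec"])[0],c["tvec"]] for c in(C["top"],C["side"])]
    X=cv2.triangulatePoints(M[0],M[1],np.float64(a).reshape(2,1),np.float64(b).reshape(2,1)); return (X[:3]/X[3]).ravel()
tc=lambda u:(np.array(u)+.5)/5-.5+[105,180]
sc=lambda u:(np.array(u)+.5)/5.5-.5+[125,145]
E
python3 - <<'E'
from h import *
np.set_printoptions(precision=4,suppress=True)
mm=lambda L:np.array(L)/1000.
obs=[("top",mm([[-100,75,45],[165,75,45],[165,-75,45],[-100,-75,45],[43,36,65],[133,-36,65],[-166,0,81]]),tc([[180,105],[640,60],[677,315],[203,380],[429,147],[607,257],[42,261]])),
("side",mm([[165,-75,45],[-100,-75,45],[165,75,45],[-100,75,45],[133,-36,65],[-166,0,81]]),sc([[375,490],[45,218],[625,333],[293,100],[388,360],[90,57]]))]
p,e=fit(obs,[.6,.2,-1.5,0]); print(p,np.degrees(p[2])); print(e.reshape(-1,2))
t=mm([[120,95,35],[120,-95,35],[-120,-95,35],[-120,95,35]])
obs=[("top",t,[[288,178],[355,176],[359,262],[289,262]]),("side",t,[[293,240],[355,292],[265,357],[207,294]])]
q,e=fit(obs,[.6,-.2,0,0]); print(q); print(e.reshape(-1,2))
for nm,a,b in[("tip",(42,261),(90,57)),("dowel",(607,257),(388,360)),("tabtopL",(518,143),(440,185)),("tabtopR",(527,262),(325,240))]:
    X=tri(tc(a),sc(b)); print(nm,X,"box mm",1000*(X-[p[0],p[1],0])@T(p))
for nm,a in[("pot",(176,146)),("jug",(243,135)),("bot",(323,137))]:
    c=C["top"];Rm=cv2.Rodrigues(c["rvec"])[0];d=Rm.T@np.linalg.inv(c["mtx"])@[*a,1];o=-Rm.T@c["tvec"];z=dict(pot=.085,jug=.11,bot=.14)[nm];print(nm,o+d*(z-o[2])/d[2])
E
```

```text
[ 0.5259  0.1993 -1.4606 -0.0059] -83.68440690708587
[[-0.8967  1.2731]
 [ 0.7569 -1.6495]
 [-0.1645  0.8137]
 [-0.9148  0.0973]
 [ 0.0349 -0.4147]
 [ 0.0782 -0.3752]
 [ 0.2371 -0.5083]
 [-1.1905  0.3138]
 [-0.6597  0.4693]
 [ 1.1214 -0.6322]
 [-0.038   0.2389]
 [ 0.5788  2.998 ]
 [ 0.053  -1.3285]]
[ 0.5359 -0.2086 -0.0023 -0.0191]
[[ 0.1777 -0.7678]
 [-0.944   0.2179]
 [-0.4684 -1.1563]
 [ 1.5321 -0.2204]
 [-0.7423 -0.4581]
 [ 1.0617  0.4227]
 [-0.1358  7.0906]
 [-1.4672 -2.1323]]
tip [0.507  0.3668 0.0695] box mm [-168.6393   -0.3957   69.5332]
dowel [0.5037 0.0624 0.0695] box mm [133.6132 -37.1228  69.5263]
tabtopL [0.5618 0.105  0.1117] box mm [ 97.6268  25.2717 111.7116]
tabtopR [0.5007 0.1    0.1131] box mm [ 95.8777 -35.9843 113.1468]
pot [0.7364 0.1965 0.085 ]
jug [0.7565 0.0121 0.11  ]
bot [ 0.7385 -0.1948  0.14  ]
```

```bash
cat >> h.py <<'E'
mm=lambda L:np.array(L)/1000.
def tgt(pos,Rw,rows=True):
    s=sense(); q=s["ee_rot"]; R0=R.from_quat([q[1],q[2],q[3],q[0]])
    d=R0.inv().apply(np.array(pos)-s["ee_pos"])*1000; r=(R0.inv()*R.from_matrix(Rw)).as_rotvec(degrees=True)
    print("shift",d.round(1),"turn",r.round(1),"n",np.linalg.norm(d).round(),np.linalg.norm(r).round(1))
E
python3 - <<'E'
from h import *
np.set_printoptions(precision=4,suppress=True)
A=mm([[-100,75,45],[165,75,45],[165,-75,45],[-100,-75,45],[43,36,65],[133,-36,65],[-166,0,81]])
obs=[("top",A,tc([[180,105],[640,60],[677,315],[203,380],[429,147],[607,257],[42,261]])),
("side",A[[2,3,1,0,6]],sc([[375,490],[45,218],[625,333],[293,100],[88,55]]))]
p,e=fit(obs,[.6,.2,-1.5]); print(p,np.degrees(p[2])); print(e.reshape(-1,2)); np.save("p.npy",p)
B=mm([[-100,75,45],[165,75,45],[165,-75,45],[-100,-75,45],[-100,75,45]])
S=[B]+[B*[1,1,0]]+[mm([[28,-50,59],[148,-50,59],[148,50,59],[28,50,59],[28,-50,59]]),mm([[-166,8,72],[-166,-8,72],[-166,-8,90],[-166,8,90],[-90,8,90]])]
for n,(x,y,w,h),k in(("top",(105,180,160,90),5),("side",(125,145,125,105),5.5)):
    im=cv2.imread(f"pics/{n}0.png"); 
    f=im.astype(int); m=(f[:,:,0]>f[:,:,2]+35)&(f[:,:,0]>80); m[:145]=0
    lab=cv2.connectedComponentsWithStats(m.astype(np.uint8)); print(n,lab[2][1:],lab[3][1:])
    bi=np.zeros_like(m);  i=[j for j in range(1,lab[0]) if x<lab[3][j][0]<x+w and y<lab[3][j][1]<y+h and lab[2][j][4]>50]; bi=np.isin(lab[1],i)
    for th in(22,25,27.5,30,32.5,35,38):
        t=np.radians(th);u=np.array([np.sin(t),0,np.cos(t)]);v=np.array([np.cos(t),0,-np.sin(t)])*5
        P=np.array([[68,sy*30,59]+u*l+sv*v for sy in(-1,1) for l in(2,58) for sv in(-1,1)])/1000
        M=np.zeros(m.shape,np.uint8); big=np.zeros((384*8,512*8),np.uint8)
        hull=cv2.convexHull(((proj(n,world(p,P))+.5)*8).astype(np.int32)); cv2.fillConvexPoly(big,hull,255); M=cv2.resize(big,(512,384),interpolation=cv2.INTER_AREA)>127
        ys,xs=np.nonzero(M); Y,X=np.nonzero(bi)
        print(th,"iou",round((M&bi).sum()/(M|bi).sum(),3),"cent diff",X.mean()-xs.mean(),Y.mean()-ys.mean(),len(xs),len(X))
    z=cv2.resize(im[y:y+h,x:x+w],None,fx=k,fy=k,interpolation=2)
    for s in S: cv2.polylines(z,[np.int32((proj(n,world(p,s))+.5-[x,y])*k)],False,(0,255,0),1)
    cv2.imwrite(f"pics/{n}_ov.png",z)
E
```

```text
[ 0.525   0.1965 -1.4608] -83.69908609279085
[[-0.596   1.3653]
 [ 1.6233 -1.6054]
 [ 0.7455  1.1893]
 [-0.5938  0.5244]
 [ 0.6541 -0.265 ]
 [ 0.9196 -0.0772]
 [ 0.3773 -0.231 ]
 [-1.2164 -0.6898]
 [-1.0105 -0.6858]
 [ 1.4107 -1.7265]
 [-0.1065 -0.9403]
 [ 0.1427 -2.2309]]
top [[199 209  11  23 193]] [[204.3109 220.1606]]
22 iou 0.833 cent diff -0.4013833219278524 0.49081044090331716 212 193
25 iou 0.75 cent diff -1.0181790000442845 0.5281431291793979 234 193
27.5 iou 0.685 cent diff -1.486784540634261 0.6975867422027875 257 193
30 iou 0.643 cent diff -1.9280897592197732 0.6973864675403831 272 193
32.5 iou 0.601 cent diff -2.360352047696807 0.6640464191922888 292 193
35 iou 0.566 cent diff -2.8579503398156305 0.7515308525671287 308 193
38 iou 0.531 cent diff -3.3152589886136354 0.817156716065341 329 193
side [[184 178  21  12  77]
 [183 192   1   3   3]
 [ 24 340   1   1   1]
 [ 23 341   6   4   7]
 [ 22 345   1   2   2]
 [ 26 345   5   3   5]
 [ 25 347   2   2   2]
 [ 19 351   2   2   3]
 [ 22 350   2   1   2]
 [ 27 350   1   1   1]
 [ 29 350   2   1   2]
 [ 22 353   1   1   1]
 [ 2
[... 208 characters left out ...]
.    ]
 [ 25.5    347.5   ]
 [ 19.3333 351.6667]
 [ 22.5    350.    ]
 [ 27.     350.    ]
 [ 29.5    350.    ]
 [ 22.     353.    ]
 [ 24.     355.    ]
 [ 26.     355.    ]
 [ 33.     355.    ]
 [ 31.     357.    ]]
22 iou 0.218 cent diff 0.6224200728450171 -4.371178396674139 353 77
25 iou 0.233 cent diff 0.17565817867932765 -4.773923961235141 331 77
27.5 iou 0.213 cent diff -0.1317972350230434 -5.227817343946356 310 77
30 iou 0.143 cent diff -0.41133004926106764 -5.646171070308981 290 77
32.5 iou 0.071 cent diff -0.7408390865639944 -6.096074928788681 269 77
35 iou 0.006 cent diff -1.035858877964131 -6.538408959461577 247 77
38 iou 0.0 cent diff -1.518661518661503 -6.960336960336946 222 77
```

View pics/top_ov.png

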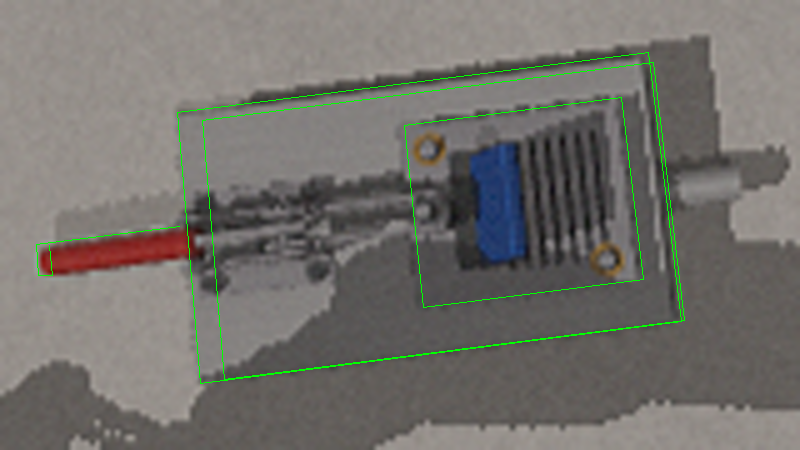

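View pics/side_ov.png

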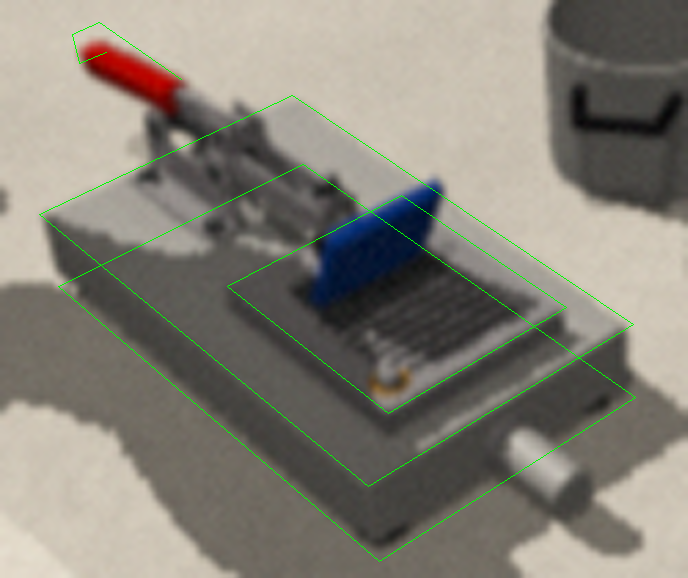

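Top overlay: the model sits about 1 px right at the plate end. Side overlay: the deck agrees to about 1 px, while the red handle tip at (95,57) lies 2–3 px below the model. I'll use the free-z fit, which matched the dowels best, and plan the move to above the handle.

```bash
cat >> h.py <<'E'
p=np.array([.5259,.1990,np.radians(-83.69)])
Bx=T(p)
RH=np.c_[-Bx[:,0],Bx[:,1],[0,0,-1]]            # handle grasp, tool down
def RT(th): # tab grasp, lean deg
    t=np.radians(th); z=-(np.sin(t)*Bx[:,0]+[0,0,np.cos(t)]); x=Bx[:,1]; return np.c_[x,np.cross(z,x),z]
def gp(box,Rw): return world(p,mm(box))[0]+.019*Rw[:,2]  # TCP for grasp point in box mm
E
python3 - <<'E'
from h import *
tgt(gp([-145,0,181],RH),RH)
E
```

```text
shift [-339.7 -137.2   76.2] turn [-0.1  0.1 61.2] n 374.0 61.2
```

Call:
carry_out:
  plan: [0,-25,-10,5,0,0,5,0,-60,-24,12,0,0,11,0,-100,-40,22,0,0,18,0,-140,-56,32,0,0,25,0,-180,-72,40,0,0,32,0,-220,-88,50,0,0,39,0,-255,-103,57,0,0,46,0,-280,-114,63,0,0,52]

```text
t: 0.77
ee_pos: [0.4657, 0.385, 0.1751]
ee_rot: [0.001, 0.608, 0.794, -0.0]
wrist_force: [0.9, -0.7, -0.2]
width: 0.0884
gripper_force: 0.0
```

```bash
python3 - <<'E'
from h import *
tgt(gp([-145,0,181],RH),RH); s=sense(); print(s["t"],s["ee_pos"],s["qvel"].round(2))
E
```

```text
shift [-51.9  31.8  13.2] turn [0.  0.1 8.7] n 62.0 8.7
0.7667 [0.46573936 0.385023   0.17510471] [ 0.44  0.17  0.31  0.02 -0.27 -0.14 -0.35]
```

Call:
carry_out:
  plan: [0,-25,15,8,0,0,4,0,-45,27,15,0,0,8,0,-52,32,30,0,0,8.7,0,-52,32,50,0,0,8.7,0,-52,32,72,0,0,8.7,0,-52,32,92,0,0,8.7,0,-52,32,101,0,0,8.7,0,-52,32,101,0,0,8.7]

```text
t: 1.43
ee_pos: [0.5061, 0.3463, 0.0719]
ee_rot: [-0.001, 0.663, 0.749, -0.002]
wrist_force: [-0.1, -1.0, 0.0]
width: 0.0885
gripper_force: 0.0
```

```bash
python3 - <<'E'
from h import *
tgt(gp([-145,0,81],RH),RH); s=sense(); print(s["ee_pos"],s["wrist_force"])
im=get_image("top"); a=im[190:260,85:205,::-1]; b=get_image("side")[120:225,110:250,::-1]
a=cv2.resize(a,None,fx=4,fy=4,interpolation=2); b=cv2.resize(b,None,fx=4,fy=4,interpolation=2)
z=np.zeros((280+420,560,3),np.uint8); z[:280,:480]=a; z[280:]=b; cv2.imwrite("pics/g1.png",cv2.resize(z,(480,600)))
E
```

```text
shift [-3.6  3.5  9.9] turn [-0.3  0.1  0.6] n 11.0 0.7
[0.50611461 0.34630101 0.07187794] [-0.05694679 -0.9553013   0.02396352]
```

View pics/g1.png

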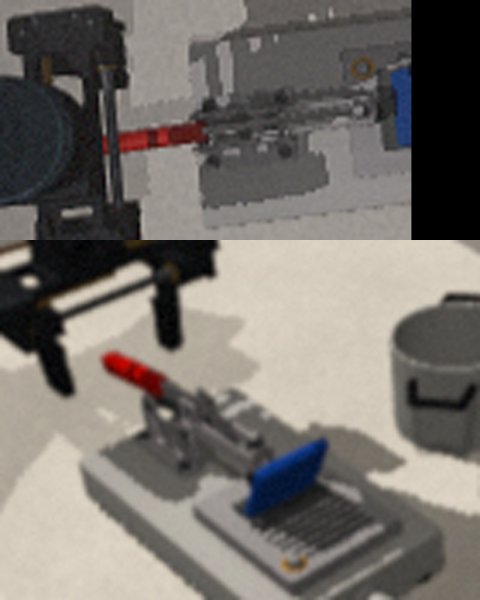

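The gripper straddles the red handle, with the finger midpoint near (117,365) and the handle tip at (105,357) in the side crop, so it is lined up as planned. It is still about 10 mm high.

```bash
python3 - <<'E'
from h import *
tgt(gp([-145,0,81],RH),RH); s=sense(); print(s["t"],s["ee_pos"],s["qvel"].round(3))
E
```

```text
shift [-4.1  1.2 12.8] turn [-0.  -0.   0.6] n 13.0 0.6
1.5333 [0.50828565 0.347047   0.07478733] [ 0.001 -0.024  0.012 -0.014  0.     0.001 -0.003]
```

Call:
carry_out:
  plan: [0,-2,1,5,0,0,0.6,0,-4,1,10,0,0,0.6,0,-4,1,14,0,0,0.6,0.4,-4,1,14,0,0,0.6,0.8,-4,1,14,0,0,0.6,1,-4,1,14,0,0,0.6,1,-4,1,14,0,0,0.6,1,-4,1,14,0,0,0.6]
  squeeze: 20

```text
t: 2.2
ee_pos: [0.5102, 0.3427, 0.0609]
ee_rot: [0.0, 0.668, 0.744, 0.0]
wrist_force: [0.1, -0.8, 0.4]
width: 0.057
gripper_force: 0.0
```

```bash
python3 - <<'E'
from h import *
tgt(gp([-145,0,81],RH),RH); s=sense(); print(s["t"],s["ee_pos"],s["qvel"].round(3),s["wrist_force"],s["width"],s["gripper_force"])
E
```

```text
shift [ 0.4 -0.1 -1.1] turn [ 0.  -0.  -0.1] n 1.0 0.1
2.2 [0.5101547  0.34271914 0.06092437] [0.001 0.    0.001 0.002 0.002 0.    0.001] [ 0.08860869 -0.8308063   0.3676189 ] 0.056967828046531575 0.0
```

Call:
carry_out:
  plan: [1,0,0,0,0,0,0,1,0,0,0,0,0,0,1,0,0,0,0,0,0,1,0,0,0,0,0,0,1,0,0,0,0,0,0,1,0,0,0,0,0,0,1,0,0,0,0,0,0,1,0,0,0,0,0,0]

```text
t: 2.87
ee_pos: [0.5087, 0.3424, 0.0604]
ee_rot: [-0.001, 0.668, 0.744, -0.001]
wrist_force: [-4.7, 0.0, 1.2]
width: 0.0158
gripper_force: 20.0
```

Call:
carry_out:
  plan: [1,0,-1,-12,0,0,0,1,0,-1.5,-24,0,0,0,1,0,-1.5,-36,0,0,0,1,-1.5,-1.5,-50,0,0,0,1,-4,-1.5,-63,0,0,0,1,-9,-1.5,-78,0,0,0,1,-15,-1.5,-90,0,0,0,1,-23,-1.5,-101,0,0,0]

```text
t: 3.53
ee_pos: [0.5108, 0.3211, 0.1638]
ee_rot: [-0.001, 0.667, 0.745, 0.001]
wrist_force: [-1.5, 5.1, -4.3]
width: 0.0157
gripper_force: 20.0
```

```bash
python3 - <<'E'
from h import *
tgt(gp([-122,-1.5,182],RH),RH); s=sense(); print(s["ee_pos"],s["qvel"].round(3),s["wrist_force"],s["moment"],s["width"])
E
```

```text
shift [-1.   0.1  0.8] turn [ 0.1 -0.2 -0. ] n 1.0 0.2
[0.51077196 0.32111184 0.16379413] [ 0.084 -0.239  0.065  0.044  0.073  0.196  0.098] [-1.52696007  5.08192284 -4.34945441] [ 1.08819564  0.28585362 -0.03265504] 0.015742883384895174
```

Call:
carry_out:
  plan: [1,-11,0,-8,0,0,0,1,-22,0,-14,0,0,0,1,-38,0,-18,0,0,0,1,-54,0,-19,0,0,0,1,-63,0,-18,0,0,0,1,-71,0,-16,0,0,0,1,-75,0,-15,0,0,0,1,-79,0,-14,0,0,0]

```text
t: 4.2
ee_pos: [0.5196, 0.2428, 0.1791]
ee_rot: [-0.001, 0.668, 0.744, 0.002]
wrist_force: [-10.6, 8.6, 20.7]
width: 0.0157
gripper_force: 20.0
```

```bash
python3 - <<'E'
from h import *
tgt(gp([-51,-1.5,198],RH),RH); s=sense(); print(s["ee_pos"],s["qvel"].round(3),s["wrist_force"],s["moment"],s["width"])
E
```

```text
shift [ 6.8 -0.1  0.1] turn [ 0.1 -0.3 -0.1] n 7.0 0.3
[0.51962763 0.24278048 0.17911363] [ 0.059 -0.01  -0.017  0.033 -0.025 -0.039  0.082] [-10.58477912   8.62470472  20.71751645] [1.93903389 2.32441219 0.0198475 ] 0.015666266194513893
```

Call:
carry_out:
  plan: [1,-2,-1,-2,0,0,0,1,-4,-1,-4,0,0,0,1,-6,-1,-5,0,0,0,1,-8,-1,-5,0,0,0,1,-10,-1,-5,0,0,0,1,-12,-1,-5,0,0,0,1,-12,-1,-5,0,0,0,1,-12,-1,-5,0,0,0]

```text
t: 4.87
ee_pos: [0.5195, 0.2364, 0.1807]
ee_rot: [-0.002, 0.666, 0.746, 0.004]
wrist_force: [4.2, 22.8, -19.6]
width: 0.0158
gripper_force: 20.0
```

```bash
python3 - <<'E'
from h import *
tgt(gp([-51,-1.5,198],RH),RH); s=sense(); print(s["ee_pos"],s["qvel"].round(3),s["wrist_force"],s["moment"],s["width"])
E
```

```text
shift [13.1  0.7  1.8] turn [ 0.2 -0.5  0.2] n 13.0 0.6
[0.51954874 0.2363675  0.18069248] [-0.    -0.    -0.002  0.     0.003 -0.    -0.001] [  4.23121861  22.77268039 -19.59933226] [ 4.34746263 -0.80799713 -0.04853307] 0.0158038857724768
```

Call:
carry_out:
  plan: [0.3,2,0,2,0,0,0,0,3,0,3,0,0,0,0,3,0,3,0,0,0,0,3,0,3,0,0,0,0,3,0,3,0,0,0,0,3,0,3,0,0,0,0,3,0,0,0,0,0,0,3,0,-10,0,0,0]

```text
t: 5.53
ee_pos: [0.5187, 0.2313, 0.1901]
ee_rot: [-0.0, 0.668, 0.744, -0.001]
wrist_force: [-0.3, 0.2, -0.4]
width: 0.0671
gripper_force: 0.0
```

```bash
python3 - <<'E'
from h import *
s=sense(); print(s["ee_pos"],s["joint_positions"].round(2),s["wrist_force"],s["width"])
b=get_image("side")[110:230,110:250,::-1]
cv2.imwrite("pics/g2.png",cv2.resize(b,None,fx=4,fy=4,interpolation=2))
E
```

```text
[0.51869865 0.23133194 0.1900695 ] [-0.73  0.47  0.31  1.82 -0.18  0.89 -0.23] [-0.26118729  0.22583731 -0.39883523] 0.06710912716621371
```

View pics/g2.png

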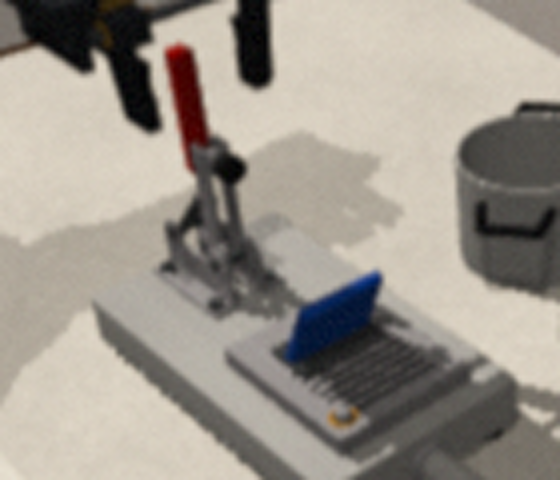

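The clamp stands upright at about (190,110) in the crop with the handle free between the fingers; the plate and tab have not moved. Next is the tab approach.

```bash
cat >> h.py <<'E'
def tab(th,l=44,back=0,dx=0,dy=-1.5):
    t=np.radians(th); u=np.array([np.sin(t),0,np.cos(t)]); return gp(np.array([68+dx,dy,59])+u*(l+back),RT(th)),RT(th)
E
python3 - <<'E'
from h import *
tgt(*tab(28,back=80)); tgt(*tab(28))
E
```

```text
shift [-150.8    0.7   41.1] turn [22.  21.8 87.9] n 156.0 93.2
shift [-113.2    0.5  111.7] turn [22.  21.8 87.9] n 159.0 93.2
```

Call:
carry_out:
  plan: [0.1,0,0,-30,0,0,0,0.1,0,0,-65,0,0,0,0.66,-20,0,-80,1.6,1.6,6.6,0.66,-55,0,-80,3.3,3.2,13.2,0.66,-90,0,-80,4.9,4.9,19.8,0.66,-125,0,-80,6.6,6.5,26.4,0.66,-147,0,-70,8.2,8.1,33,0.66,-150,0,-60,9.8,9.7,39.6]

```text
t: 6.25
ee_pos: [0.5373, 0.077, 0.2521]
ee_rot: [-0.116, 0.878, 0.464, -0.005]
wrist_force: [-0.2, -0.3, -0.2]
width: 0.0415
gripper_force: 0.0
```

```bash
python3 - <<'E'
from h import *
tgt(*tab(28,back=80)); s=sense(); print(s["ee_pos"],s["width"],s["joint_positions"].round(2))
E
```

```text
shift [-5.6 18.2 98.8] turn [12.5 11.8 47.7] n 101.0 50.7
[0.53729699 0.07698793 0.25214658] 0.04152712743719017 [-0.46  0.43  0.48  1.76 -0.44  1.15 -0.4 ]
```

Call:
carry_out:
  plan: [0.66,0,2,12,1.6,1.5,6,0.66,-1,5,25,3.2,3,12,0.66,-2,7,38,4.7,4.4,18,0.66,-3,10,50,6.2,5.9,24,0.66,-4,12,63,7.8,7.4,30,0.66,-5,14,76,9.4,8.9,36,0.66,-6,17,89,11,10.4,42,0.66,-6,18,98,12.4,11.8,47.7]

```text
t: 6.92
ee_pos: [0.5354, 0.0874, 0.1506]
ee_rot: [-0.242, 0.968, 0.056, -0.015]
wrist_force: [0.4, -0.4, 0.6]
width: 0.0299
gripper_force: 0.0
```

```bash
python3 - <<'E'
from h import *
tgt(*tab(28,back=80));tgt(*tab(28)); s=sense(); print(s["ee_pos"],s["width"],s["joint_positions"].round(2),s["qvel"].round(2))
E
```

```text
shift [ 1.3  4.2 -3.5] turn [-0.1  0.3  0.3] n 6.0 0.4
shift [ 1.7  4.3 76.5] turn [-0.1  0.3  0.3] n 77.0 0.4
[0.53542009 0.0873935  0.15055515] 0.029883051005518958 [-0.33  0.6   0.49  1.9  -0.9   1.05 -0.75] [ 0.14  0.14 -0.01  0.27 -0.67 -0.18 -0.5 ]
```

Call:
carry_out:
  plan: [0.66,0,0,0,0,0,0,0.66,0,0,0,0,0,0,0.66,0,0,0,0,0,0,0.66,0,0,0,0,0,0,0.66,0,0,0,0,0,0,0.66,0,0,0,0,0,0,0.66,0,0,0,0,0,0,0.66,0,0,0,0,0,0]

```text
t: 7.58
ee_pos: [0.5353, 0.088, 0.1513]
ee_rot: [-0.242, 0.968, 0.06, -0.015]
wrist_force: [0.3, 0.2, -0.0]
width: 0.0302
gripper_force: 0.0
```

```bash
python3 - <<'E'
from h import *
tgt(*tab(28)); tgt(*tab(28,back=20)); s=sense(); print(s["ee_pos"],s["qvel"].round(2),s["wrist_force"])
E
```

```text
shift [ 1.9  5.1 76.8] turn [-0.   0.4  0.6] n 77.0 0.7
shift [ 1.7  5.1 56.8] turn [-0.   0.4  0.6] n 57.0 0.7
[0.53526539 0.08797689 0.15125472] [ 0.  0.  0.  0. -0. -0. -0.] [ 0.29558466  0.18321399 -0.0097347 ]
```

Call:
carry_out:
  plan: [0.66,1,2,10,0,0.2,0.3,0.66,2,5,22,0,0.4,0.6,0.66,2,5,34,0,0.4,0.6,0.66,2,5,46,0,0.4,0.6,0.66,2,5,58,0,0.4,0.6,0.66,2,5,68,0,0.4,0.6,0.66,2,5,75,0,0.4,0.6,0.66,2,5,75,0,0.4,0.6]

```text
t: 8.25
ee_pos: [0.5321, 0.1198, 0.0809]
ee_rot: [-0.242, 0.969, 0.054, -0.015]
wrist_force: [-0.3, 0.1, 0.3]
width: 0.03
gripper_force: 0.0
```

```bash
python3 - <<'E'
from h import *
tgt(*tab(28)); s=sense(); print(s["ee_pos"],s["qvel"].round(2),s["wrist_force"],s["width"])
b=get_image("side")[130:230,130:260,::-1]; a=get_image("top")[180:270,150:260,::-1]
z=np.zeros((600,520,3),np.uint8); z[:400]=cv2.resize(b,None,fx=4,fy=4,interpolation=2); z[400:580,:220]=cv2.resize(a,None,fx=2,fy=2); cv2.imwrite("pics/g3.png",z)
E
```

```text
shift [ 1.   0.3 -0.3] turn [-0.1  0.2 -0. ] n 1.0 0.2
[0.53210818 0.11984045 0.08094628] [ 0.01 -0.03  0.03 -0.01  0.02  0.02 -0.02] [-0.32981474  0.0954653   0.27447882] 0.030001854209546885
```

View pics/g3.png

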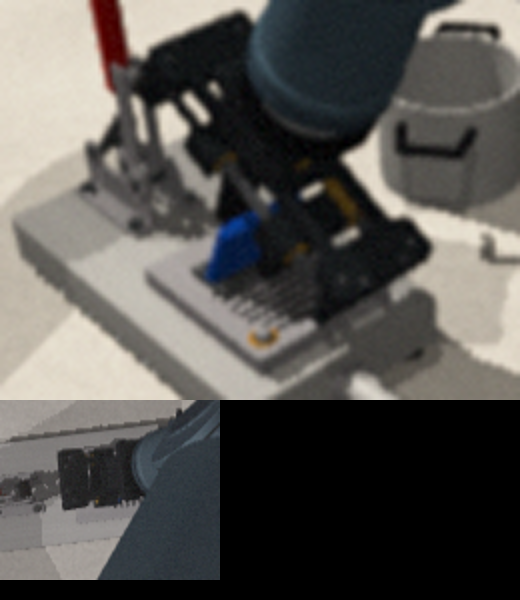

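The tab, at about (230,245), sits between the fingers with no contact yet. I'll close at the lightest grip to feel for it.

Call:
carry_out:
  plan: [0.7,1,0,0,0,0,0,0.74,1,0,0,0,0,0,0.77,1,0,0,0,0,0,0.8,1,0,0,0,0,0,0.82,1,0,0,0,0,0,0.84,1,0,0,0,0,0,0.85,1,0,0,0,0,0,0.85,1,0,0,0,0,0]
  squeeze: 3

```text
t: 9.02
ee_pos: [0.5343, 0.1188, 0.0825]
ee_rot: [-0.242, 0.969, 0.053, -0.013]
wrist_force: [-0.4, 0.1, 0.8]
width: 0.013
gripper_force: 0.0
```

```bash
python3 - <<'E'
from h import *
s=sense(); q=s["ee_rot"]; print(s["ee_pos"],R.from_quat(np.r_[q[1:],q[0]]).inv().apply(s["wrist_force"]),s["width"],s["gripper_force"])
E
```

```text
[0.53425374 0.11878463 0.082527  ] [-0.39316692 -0.50170617 -0.66845689] 0.013027851859310645 0.0
```

Call:
carry_out:
  plan: [0.86,0,0,0,0,0,0,0.87,0,0,0,0,0,0,0.88,0,0,0,0,0,0,0.9,0,0,0,0,0,0,1,0,0,0,0,0,0,1,0,0,0,0,0,0,1,0,0,0,0,0,0,1,0,0,0,0,0,0]
  squeeze: 3

```text
t: 9.68
ee_pos: [0.5342, 0.1197, 0.0829]
ee_rot: [-0.243, 0.969, 0.054, -0.014]
wrist_force: [-1.3, 3.8, 5.7]
width: 0.0107
gripper_force: 2.9
```

```bash
python3 - <<'E'
from h import *
s=sense(); q=s["ee_rot"]; r=R.from_quat(np.r_[q[1:],q[0]]).inv();print(s["ee_pos"],r.apply(s["wrist_force"]),r.apply(s["moment"]),s["width"],s["gripper_force"])
E
```

```text
[0.5341736  0.11972937 0.08289695] [-0.9241169  -6.12077629 -3.16833277] [ 0.79395994 -0.30567866  0.10736743] 0.010653359520726303 2.943662229946382
```

Call:
carry_out:
  plan: [1,0,-0.5,0,0,0,0,1,0,-1,0,0,0,0,1,0,-1.4,0,0,0,0,1,0,-1.4,0,0,0,0,1,0,-1.4,0,0,0,0,1,0,-1.4,0,0,0,0,1,0,-1.4,0,0,0,0,1,0,-1.4,0,0,0,0]

```text
t: 10.35
ee_pos: [0.5341, 0.1198, 0.083]
ee_rot: [-0.242, 0.969, 0.053, -0.013]
wrist_force: [0.4, 2.3, -0.4]
width: 0.0103
gripper_force: 3.0
```

```bash
python3 - <<'E'
from h import *
s=sense(); q=s["ee_rot"]; r=R.from_quat(np.r_[q[1:],q[0]]).inv();print(s["ee_pos"],r.apply(s["wrist_force"]),r.apply(s["moment"]),s["width"],s["gripper_force"]); tgt(*tab(28))
E
```

```text
[0.53413239 0.11977582 0.08296614] [ 0.61524384 -1.81648205  1.3719321 ] [-0.07578947 -0.11404773  0.09749609] 0.010312060748354133 2.9532351158559322
shift [-1.   1.   1.6] turn [-0.  0. -0.] n 2.0 0.0
```

Call:
carry_out:
  plan: [1,0,0,0,-0.5,0,0,1,0,0,0,-1,0,0,1,0,0,0,-1.3,0,0,1,0,0,0,-1.3,0,0,1,0,0,0,-1.3,0,0,1,0,0,0,-1.3,0,0,1,0,0,0,-1.3,0,0,1,0,0,0,-1.3,0,0]

```text
t: 11.02
ee_pos: [0.5341, 0.1196, 0.083]
ee_rot: [-0.231, 0.972, 0.053, -0.013]
wrist_force: [-0.3, -0.5, -0.7]
width: 0.01
gripper_force: 3.0
```

```bash
python3 - <<'E'
from h import *
s=sense(); q=s["ee_rot"]; r=R.from_quat(np.r_[q[1:],q[0]]).inv();print(s["ee_pos"],r.apply(s["wrist_force"]),r.apply(s["moment"]),s["width"],s["gripper_force"]); tgt(*tab(28))
E
```

```text
[0.53413998 0.11961072 0.08299339] [-0.35736696  0.73134461  0.42455098] [-0.68461129 -0.10014241  0.09778832] 0.009992564750520735 2.99996729940176
shift [-1.   0.8  1.7] turn [ 1.3 -0.  -0. ] n 2.0 1.3
```

Call:
carry_out:
  plan: [1,0,0.1,0,-0.5,0,0,1,0,0.3,0,-1,0,0,1,0,0.3,0,-1.2,0,0,1,0,0.3,0,-1.2,0,0,1,0,0.3,0,-1.2,0,0,1,0,0.3,0,-1.2,0,0,1,0,0.3,0,-1.2,0,0,1,0,0.3,0,-1.2,0,0]

```text
t: 11.68
ee_pos: [0.5341, 0.1196, 0.0829]
ee_rot: [-0.221, 0.974, 0.053, -0.012]
wrist_force: [1.1, -0.8, -3.2]
width: 0.0098
gripper_force: 3.0
```

```bash
python3 - <<'E'
from h import *
s=sense(); q=s["ee_rot"]; r=R.from_quat(np.r_[q[1:],q[0]]).inv();print(s["ee_pos"],r.apply(s["wrist_force"]),r.apply(s["moment"]),s["width"],s["gripper_force"]); tgt(*tab(28))
E
```

```text
[0.53413883 0.11956278 0.08290498] [0.99297789 2.16660356 2.51302326] [-0.83610244 -0.02560465  0.04719424] 0.009823171075753763 3.0000202590599656
shift [-1.   0.7  1.7] turn [ 2.5  0.  -0. ] n 2.0 2.5
```

Call:
carry_out:
  plan: [1,0,-0.2,0,-0.5,0,0,1,0,-0.2,0,-0.8,0,0,1,0,-0.2,0,-0.8,0,0,1,0,-0.2,0,-0.8,0,0,1,0,-0.2,0,-0.8,0,0,1,0,-0.2,0,-0.8,0,0,1,0,-0.2,0,-0.8,0,0,1,0,-0.2,0,-0.8,0,0]

```text
t: 12.35
ee_pos: [0.5339, 0.1201, 0.083]
ee_rot: [-0.214, 0.975, 0.054, -0.012]
wrist_force: [0.1, -0.3, -5.4]
width: 0.0102
gripper_force: 3.0
```

```bash
python3 - <<'E'
from h import *
s=sense(); q=s["ee_rot"]; r=R.from_quat(np.r_[q[1:],q[0]]).inv();print(s["ee_pos"],r.apply(s["wrist_force"]),r.apply(s["moment"]),s["width"],s["gripper_force"]); tgt(*tab(28))
E
```

```text
[0.533926   0.12005391 0.08297701] [0.07492513 2.56001411 4.78085535] [-0.8971227  -0.05914123  0.08129515] 0.010161984388090935 2.9997585620731115
shift [-0.8  1.1  1.6] turn [ 3.3  0.  -0. ] n 2.0 3.3
```

Call:
carry_out:
  plan: [1,0,0.2,0.3,0.5,0,0,1,0,0.3,0.6,0.9,0,0,1,0,0.3,0.6,0.9,0,0,1,0,0.3,0.6,0.9,0,0,1,0,0.3,0.6,0.9,0,0,1,0,0.3,0.6,0.9,0,0,1,0,0.3,0.6,0.9,0,0,1,0,0.3,0.6,0.9,0,0]
  squeeze: 10

```text
t: 13.02
ee_pos: [0.534, 0.1202, 0.0829]
ee_rot: [-0.222, 0.973, 0.054, -0.012]
wrist_force: [-3.3, -0.7, 6.4]
width: 0.01
gripper_force: 10.0
```

```bash
python3 - <<'E'
from h import *
s=sense(); q=s["ee_rot"]; r=R.from_quat(np.r_[q[1:],q[0]]).inv();print(s["ee_pos"],s["wrist_force"],r.apply(s["wrist_force"]),r.apply(s["moment"]),s["width"],s["gripper_force"]); tgt(*tab(28))
E
```

```text
[0.53400852 0.12019401 0.08285994] [-3.31895287 -0.69954039  6.38733436] [-3.37740745 -2.47116049 -5.89824804] [ 0.0828914  -0.88097502  0.06184363] 0.010024844836177075 10.000268233961833
shift [-0.9  1.2  1.4] turn [2.3 0.  0. ] n 2.0 2.3
```

Both faces bear evenly, with low side force and a width of 10.0 mm. Next I'll take the full grip, then check before lifting.

Call:
carry_out:
  plan: [1,0,-0.2,-0.5,0,0,0,1,0,-0.3,-0.6,0,0,0,1,0,-0.3,-0.6,0,0,0,1,0,-0.3,-0.6,0,0,0,1,0,-0.3,-0.6,0,0,0,1,0,-0.3,-0.6,0,0,0,1,0,-0.3,-0.6,0,0,0,1,0,-0.3,-0.6,0,0,0]
  squeeze: 32

```text
t: 13.68
ee_pos: [0.534, 0.1201, 0.0829]
ee_rot: [-0.222, 0.974, 0.054, -0.012]
wrist_force: [-1.5, 1.6, -2.8]
width: 0.01
gripper_force: 32.0
```

```bash
cat >> h.py <<'E'
def up(v=(0,0,1)):
    s=sense(); q=s["ee_rot"]; r=R.from_quat(np.r_[q[1:],q[0]]).inv()
    print("t",s["t"],"ee",s["ee_pos"].round(4),"Fw",s["wrist_force"].round(1),"Ft",r.apply(s["wrist_force"]).round(1),"Mt",r.apply(s["moment"]).round(2),"w",s["width"].round(4),s["gripper_force"].round(1),"dir",r.apply(v).round(4),"tilt",np.degrees(np.arccos(-r.inv().apply([0,0,1])[2])).round(2))
E
python3 -c "
from h import *
up()"
```

```text
Traceback (most recent call last):
  File "h.py", line 32, in up
    print("t",s["t"],"ee",s["ee_pos"].round(4),"Fw",s["wrist_force"].round(1),"Ft",r.apply(s["wrist_force"]).round(1),"Mt",r.apply(s["moment"]).round(2),"w",s["width"].round(4),s["gripper_force"].round(1),"dir",r.apply(v).round(4),"tilt",np.degrees(np.arccos(-r.inv().apply([0,0,1])[2])).round(2))
                                                                                                                                                             ^^^^^^^^^^^^^^^^
AttributeError: 'float' object has no attribute 'round'
```

```bash
sed -i 's/s\["width"\].round(4),s\["gripper_force"\].round(1)/round(s["width"],4)/' h.py; python3 -c "
from h import *
up(); up(Bx[:,0])"
```

```text
t 13.6833 ee [0.534  0.1201 0.0829] Fw [-1.5  1.6 -2.8] Ft [-1.3 -0.4  3.3] Mt [-0.21 -0.35  0.11] w 0.01 dir [-4.000e-04 -4.327e-01 -9.015e-01] tilt 25.64
t 13.6833 ee [0.534  0.1201 0.0829] Fw [-1.5  1.6 -2.8] Ft [-1.3 -0.4  3.3] Mt [-0.21 -0.35  0.11] w 0.01 dir [-1.000e-04  9.015e-01 -4.327e-01] tilt 25.64
```

Lift 8 mm slowly: up = (0, -0.433, -0.9015) per mm.

Call:
carry_out:
  plan: [1,0,-0.43,-0.9,0,0,0,1,0,-0.87,-1.8,0,0,0,1,0,-1.3,-2.7,0,0,0,1,0,-1.73,-3.6,0,0,0,1,0,-2.16,-4.5,0,0,0,1,0,-2.6,-5.4,0,0,0,1,0,-3.03,-6.3,0,0,0,1,0,-3.46,-7.2,0,0,0]

```text
t: 14.35
ee_pos: [0.5341, 0.1199, 0.0912]
ee_rot: [-0.221, 0.974, 0.054, -0.012]
wrist_force: [-0.5, 0.5, -7.0]
width: 0.0097
gripper_force: 32.0
```

```bash
python3 -c "
from h import *
up()"
```

```text
t 14.35 ee [0.5341 0.1199 0.0912] Fw [-0.5  0.5 -7. ] Ft [-0.4  2.6  6.6] Mt [-1.01 -0.15  0.15] w 0.0097 dir [-1.000e-04 -4.326e-01 -9.016e-01] tilt 25.63
```

Call:
carry_out:
  plan: [1,0,-0.87,-1.8,0,0,0,1,0,-2.16,-4.5,0,0,0,1,0,-3.46,-7.2,0,0,0,1,0,-4.8,-9.9,0,0,0,1,0,-6.1,-12.6,0,0,0,1,0,-7.4,-15.3,0,0,0,1,0,-8.7,-18,0,0,0,1,0,-10,-20.7,0,0,0]

```text
t: 15.02
ee_pos: [0.5341, 0.12, 0.1144]
ee_rot: [-0.222, 0.974, 0.054, -0.012]
wrist_force: [-0.4, -0.1, -7.2]
width: 0.0099
gripper_force: 32.0
```

```bash
python3 - <<'E'
from h import *
up()
b=get_image("side")[110:230,130:270,::-1]
cv2.imwrite("pics/g4.png",cv2.resize(b,None,fx=4,fy=4,interpolation=2))
s=sense()
q=np.array([.5359,-.2086]); print((s["ee_pos"][:2]-world(p,mm([88,0,45]))[0,:2]))
E
```

```text
t 15.0167 ee [0.5341 0.12   0.1144] Fw [-0.4 -0.1 -7.2] Ft [-0.4  3.2  6.4] Mt [-0.96 -0.07  0.05] w 0.0099 dir [-2.000e-04 -4.327e-01 -9.015e-01] tilt 25.64
[-0.00114585  0.00846218]
```

View pics/g4.png

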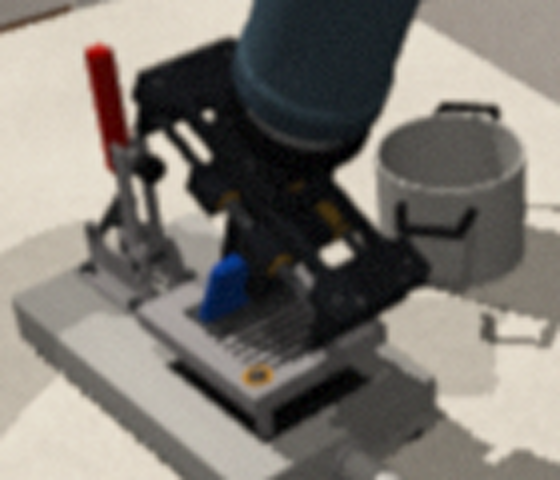

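The plate hangs level and clear of the dowels: the edge near (265,415) is parallel to the deck and the dowel no longer shows through its hole. The pot and the clamp have not moved. Next I'll compute the move to the tray.

```bash
python3 - <<'E'
from h import *
t=mm([[120,95,35],[120,-95,35],[-120,-95,35],[-120,95,35]])
print(fit([("top",t,[[288,178],[355,176],[359,262],[289,262]]),("side",t[[0,1,3]],[[293,240],[355,292],[207,294]])],[.53,-.2,0]))
Rc=R.from_quat(np.r_[sense()["ee_rot"][1:],sense()["ee_rot"][0]]).as_matrix()
tgt([.535,-.199,.134],Rc); up(); up((0,-1,0)); up((1,0,0))
E
```

```text
(array([ 0.53304322, -0.20736608, -0.01477213]), array([ 0.89645805, -1.33489645,  1.05934375,  0.45602516,  0.5950608 ,
        0.7769531 ,  1.22926368,  0.84961648, -0.65256828, -5.90062246,
        1.4984789 , -4.36971788, -3.66065584, -8.48067302]))
shift [ -34.4  277.6 -154.5] turn [0. 0. 0.] n 320.0 0.0
t 15.0667 ee [0.5344 0.12   0.1149] Fw [ 0.1 -0.6 -5.2] Ft [0.  2.8 4.5] Mt [-0.94 -0.02  0.07] w 0.0095 dir [ 5.000e-04 -4.329e-01 -9.015e-01] tilt 25.65
t 15.0667 ee [0.5344 0.12   0.1149] Fw [ 0.1 -0.6 -5.2] Ft [0.  2.8 4.5] Mt [-0.94 -0.02  0.07] w 0.0095 dir [-0.1097  0.896  -0.4303] tilt 25.65
t 15.0667 ee [0.5344 0.12   0.1149] Fw [ 0.1 -0.6 -5.2] Ft [0.  2.8 4.5] Mt [-0.94 -0.02  0.07] w 0.0095 dir [ 0.994   0.0991 -0.047 ] tilt 25.65
```

Call:
carry_out:
  plan: [1,-0.7,5.6,-3.1,0,0,0,1,-2.1,16.7,-9.3,0,0,0,1,-3.8,30.5,-17,0,0,0,1,-5.8,47.2,-26.3,0,0,0,1,-8.3,66.6,-37.1,0,0,0,1,-11,88.8,-49.4,0,0,0,1,-13.8,111,-61.8,0,0,0,1,-16.5,133.2,-74.2,0,0,0]

```text
t: 15.73
ee_pos: [0.5339, -0.0366, 0.1234]
ee_rot: [-0.221, 0.974, 0.053, -0.012]
wrist_force: [0.4, 0.0, -6.5]
width: 0.0099
gripper_force: 32.0
```

Call:
carry_out:
  plan: [1,-2.8,22.2,-12.4,0,0,0,1,-5.5,44.4,-24.7,0,0,0,1,-8.3,66.6,-37.1,0,0,0,1,-11,88.8,-49.4,0,0,0,1,-13.4,108.3,-60.3,0,0,0,1,-15.5,124.9,-69.5,0,0,0,1,-16.9,136,-75.7,0,0,0,1,-17.9,144.4,-80.3,0,0,0]

```text
t: 16.4
ee_pos: [0.5338, -0.2022, 0.1332]
ee_rot: [-0.221, 0.974, 0.052, -0.012]
wrist_force: [0.5, 0.4, -6.5]
width: 0.0093
gripper_force: 32.0
```

```bash
python3 - <<'E'
from h import *
tgt([.535,-.199,.06],RT(25.64)); up(); print(sense()["joint_positions"].round(2),sense()["qvel"].round(2))
def blue(n):
    f=get_image(n).astype(int); m=(f[:,:,2]>f[:,:,0]+35)&(f[:,:,2]>80); 
    l=cv2.connectedComponentsWithStats(m.astype(np.uint8)); print(n,[(a.tolist(),c.round(0).tolist()) for a,c in zip(l[2][1:],l[3][1:]) if a[4]>15])
blue("top"); blue("side")
f=get_image("side"); cv2.imwrite("pics/side5.png",f[:,:,::-1])
E
```

```text
shift [ 1.6 28.8 67.3] turn [ 0.1 -0.  -0.2] n 73.0 0.2
t 16.4 ee [ 0.5338 -0.2022  0.1332] Fw [ 0.5  0.4 -6.5] Ft [0.6 2.5 6. ] Mt [-0.97 -0.11  0.1 ] w 0.0093 dir [-8.000e-04 -4.314e-01 -9.022e-01] tilt 25.56
[ 0.1   0.77  0.59  1.66 -0.77  1.26 -0.44] [ 0.15  0.08  0.   -0.16  0.03  0.13  0.08]
top []
side [([360, 95, 13, 5, 18], [366.0, 97.0]), ([351, 99, 21, 7, 55], [361.0, 102.0]), ([264, 247, 20, 19, 117], [274.0, 256.0]), ([18, 336, 18, 26, 242], [27.0, 349.0])]
```

Call:
carry_out:
  plan: [1,0,1,2,0,0,0,1,0,4,8,0,0,0,1,0.5,9,18,0,0,0,1,1,14,30,0,0,0,1,1,19,42,0,0,0,1,1,24,53,0,0,0,1,1,27,61,0,0,0,1,1,28.5,65,0,0,0]

```text
t: 17.22
ee_pos: [0.5346, -0.1958, 0.0603]
ee_rot: [-0.222, 0.973, 0.053, -0.013]
wrist_force: [-0.2, 0.4, -6.7]
width: 0.0097
gripper_force: 32.0
```

```bash
python3 - <<'E'
from h import *
tgt([.535,-.199,.043],RT(25.64)); up()
E
```

```text
shift [ 0.1 10.4 14.2] turn [-0.1  0.1 -0.1] n 18.0 0.2
t 17.2167 ee [ 0.5346 -0.1958  0.0603] Fw [-0.2  0.4 -6.7] Ft [-0.2  2.5  6.2] Mt [-0.96 -0.19  0.06] w 0.0097 dir [-0.0025 -0.4339 -0.901 ] tilt 25.71
```

Call:
carry_out:
  plan: [1,0,0.9,1.8,0,0,0,1,0,1.9,4,0,0,0,1,0,2.9,6,0,0,0,1,0,3.8,8,0,0,0,1,0,4.8,10,0,0,0,1,0,5.6,11.6,0,0,0,1,0,6.1,12.6,0,0,0,1,0,6.3,13,0,0,0]

```text
t: 17.88
ee_pos: [0.5354, -0.1965, 0.0478]
ee_rot: [-0.222, 0.974, 0.054, -0.012]
wrist_force: [-0.5, 0.2, -7.4]
width: 0.0096
gripper_force: 32.0
```

```bash
python3 -c "
from h import *
up()"
```

```text
t 17.8833 ee [ 0.5354 -0.1965  0.0478] Fw [-0.5  0.2 -7.4] Ft [-0.4  3.   6.8] Mt [-0.96 -0.19 -0.  ] w 0.0096 dir [-2.000e-04 -4.327e-01 -9.015e-01] tilt 25.64
```

Now very slowly, 5 mm over a call.

Call:
carry_out:
  plan: [1,0,0.27,0.56,0,0,0,1,0,0.54,1.1,0,0,0,1,0,0.8,1.7,0,0,0,1,0,1.1,2.25,0,0,0,1,0,1.35,2.8,0,0,0,1,0,1.6,3.4,0,0,0,1,0,1.9,3.9,0,0,0,1,0,2.16,4.5,0,0,0]

```text
t: 18.55
ee_pos: [0.5355, -0.1966, 0.0428]
ee_rot: [-0.222, 0.974, 0.054, -0.012]
wrist_force: [-0.3, -0.6, -6.8]
width: 0.01
gripper_force: 32.0
```

```bash
python3 -c "
from h import *
up()"
```

```text
t 18.55 ee [ 0.5355 -0.1966  0.0428] Fw [-0.3 -0.6 -6.8] Ft [-0.4  3.4  5.9] Mt [-0.98 -0.13  0.06] w 0.01 dir [-2.000e-04 -4.326e-01 -9.016e-01] tilt 25.64
```

Call:
carry_out:
  plan: [1,0,0.1,0.2,0,0,0,1,0,0.2,0.4,0,0,0,1,0,0.3,0.6,0,0,0,1,0,0.4,0.8,0,0,0,1,0,0.5,1,0,0,0,1,0,0.6,1.2,0,0,0,1,0,0.7,1.4,0,0,0,1,0,0.7,1.5,0,0,0]

```text
t: 19.22
ee_pos: [0.5355, -0.1966, 0.0419]
ee_rot: [-0.222, 0.974, 0.054, -0.012]
wrist_force: [-2.2, -0.3, 2.1]
width: 0.0096
gripper_force: 32.0
```

```bash
python3 -c "
from h import *
up()"
```

```text
t 19.2167 ee [ 0.5355 -0.1966  0.0419] Fw [-2.2 -0.3  2.1] Ft [-2.3 -0.9 -2. ] Mt [-0.19 -0.53  0.1 ] w 0.0096 dir [ 2.000e-04 -4.331e-01 -9.013e-01] tilt 25.67
```

Contact came exactly at the expected height, so the tray floor is carrying the plate. I'll ease the grip, then open narrowly.

Call:
carry_out:
  plan: [1,0,0,0,0,0,0,1,0,0,0,0,0,0,1,0,0,0,0,0,0,0.84,0,0,0,0,0,0,0.78,0,0,0,0,0,0,0.72,0,0,0,0,0,0,0.68,0,0,0,0,0,0,0.68,0,0,0,0,0,0]
  squeeze: 5

```text
t: 19.88
ee_pos: [0.5355, -0.1964, 0.0411]
ee_rot: [-0.222, 0.974, 0.054, -0.012]
wrist_force: [0.8, -0.6, -0.0]
width: 0.0278
gripper_force: 0.0
```

```bash
python3 -c "
from h import *
up()"
```

```text
t 19.8833 ee [ 0.5355 -0.1964  0.0411] Fw [ 0.8 -0.6 -0. ] Ft [ 0.7  0.6 -0.3] Mt [-0.36 -0.09  0.06] w 0.0278 dir [-2.000e-04 -4.326e-01 -9.016e-01] tilt 25.63
```

Retract along the tool axis, then further up.

Call:
carry_out:
  plan: [0.68,0,0,-5,0,0,0,0.68,0,0,-15,0,0,0,0.68,0,0,-30,0,0,0,0.68,0,0,-48,0,0,0,0.68,0,0,-70,0,0,0,0.68,0,0,-95,0,0,0,0.68,0,0,-120,0,0,0,0.68,0,0,-140,0,0,0]

```text
t: 20.55
ee_pos: [0.5423, -0.2591, 0.1708]
ee_rot: [-0.22, 0.974, 0.053, -0.011]
wrist_force: [1.4, -0.0, -0.2]
width: 0.0282
gripper_force: 0.0
```

Call:
carry_out:
  plan: [0.68,0,0,-10,0,0,0,0.68,0,0,-15,0,0,0,0.68,0,0,-15,0,0,0,0.68,0,0,-15,0,0,0,0.68,0,0,-15,0,0,0,0.68,0,0,-15,0,0,0,0.68,0,0,-15,0,0,0,0.68,0,0,-15,0,0,0]

```text
t: 21.22
ee_pos: [0.5427, -0.2628, 0.1804]
ee_rot: [-0.222, 0.974, 0.054, -0.013]
wrist_force: [-0.2, 0.8, 0.7]
width: 0.0279
gripper_force: 0.0
```

```bash
python3 - <<'E'
from h import *
up(); print(sense()["qvel"].round(3))
f=get_image("side"); g=cv2.imread("pics/side0.png")[:,:,::-1]
# tab check: blue blob vs prediction, level plate on tray floor
P=p.copy(); c=np.array([.5355,-.1964])-np.array([-.00115,.0085]); P[:2]=c-(T(p)@[.088,0,0])[:2]
t=np.radians(25.6);u=np.array([np.sin(t),0,np.cos(t)]);v=np.array([np.cos(t),0,-np.sin(t)])*5
Q=np.array([[68,sy*30,18]+u*l+sv*v for sy in(-1,1) for l in(2,58) for sv in(-1,1)])/1000
a=proj("side",world(P,Q)); print("pred bbox",a.min(0),a.max(0))
k=f.astype(int); m=(k[:,:,2]>k[:,:,0]+25)&(k[:,:,2]>60)
l=cv2.connectedComponentsWithStats(m.astype(np.uint8)); print([x.tolist() for x in l[2][1:] if x[4]>30])
for nm,(y,x) in dict(pot=(slice(140,182),slice(222,263)),jug=(slice(162,210),slice(272,306)),bot=(slice(200,256),slice(333,366))).items():
    print(nm,cv2.phaseCorrelate(f[y,x].mean(2),g[y,x].mean(2).astype(float)))
k=(f[:,:,0].astype(int)>f[:,:,1]+70); k[:, 250:]=0; yy,xx=np.nonzero(k); print("red handle",xx.min(),xx.max(),yy.min(),yy.max())
print(proj("side",world(p,mm([[-51,0,220],[-51,0,150]]))))
E
```

```text
t 21.2167 ee [ 0.5427 -0.2628  0.1804] Fw [-0.2  0.8  0.7] Ft [-0.1 -1.  -0.2] Mt [-0.4  -0.18  0.03] w 0.0279 dir [-0.001  -0.4332 -0.9013] tilt 25.67
[ 0.002 -0.003  0.001 -0.003 -0.002  0.001  0.   ]
pred bbox [261.24916527 264.55665978] [294.67572694 294.58704642]
[[360, 0, 151, 122, 4850], [367, 143, 15, 21, 64], [348, 165, 12, 17, 56], [262, 266, 32, 29, 233], [0, 303, 39, 72, 1383], [23, 366, 20, 18, 86]]
pot ((0.4658707642259401, 0.5082179441479795), 1.0152667067719854)
jug ((0.2506622225619637, 0.16541337730727435), 0.5961760750587033)
bot ((-0.41181698266732525, -0.06399792449394326), 0.23675901705077287)
red handle 0 249 96 383
[[154.70281112 121.07015228]
 [159.3032393  145.88008372]]
```

The plate lies flat in the tray: the tab's blob (262–293, 266–294) matches the predicted (261–295, 265–295). The pot, jug and bottle have not moved, and the clamp was left open.

```bash
python3 -c "
from cell import *
print(job_done())"
```

```text
the job is handed in; nothing more can be done
None
```

The job is handed in at about 21 s of the 72 s allowed: the clamp was opened to its stop and left open, the screen plate was drawn straight up off its dowels and laid flat in the rinse tray, and the jug, pot and wash bottle did not move.

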